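# Select the short cell on the cell test block and press the test button

## Task

Gently push the tab of the test block's rotary selector round with a fingertip until it has clicked into place pointing at the bay that holds the short cell. Only then press the test button at the front of the block fully down, gently, and let it come up again, leaving the selector on that bay. Only touch and push: do not pinch or lift anything, and leave the cells in their bays and the things around alone.

Things in the scene. Friction and masses are not known exactly. Their poses are not given: they have to be found in the camera images.
- test_block: The cell test block: a grey box 160 mm deep (x) x 186 mm wide (y) x 30 mm high, fixed to the bench. Origin: centre of its underside; +x points to its rear edge (two black meter sockets stand 12 mm out of its rear face), -x to its front edge (test button), +y to its left, z up. Marks on its top: 1 to 4 white dots at the bays from left to right, a white ring at the selector's rest position.
- selector_axis (a point): Point on the selector's upright axis at the block's top face: (-8, 0, 30) mm in the block's frame. The four bays (20 mm bore, 22 mm deep) lie on a circle of 76 mm radius about it, at 80, 40, -40 and -80 degrees from the block's +x, counter-clockwise from above positive.
- selector (a joint): Rotary selector, rad: the direction in which the tab points, 0 along the block's +x (start), counter-clockwise from above positive. Spring click stops at -80, -40, 0, 40, 80 degrees (-1.396, -0.698, 0, 0.698, 1.396), hard stops at +-1.62. Pushed past the middle between two stops it snaps on to the next by itself and stays. It takes 3 to 6 N at the tab.
- selector_tab (a point): Centre of the top edge of the selector's tab, 36 mm from the axis. The tab is a black upright fin with a white line on top, 30 mm long radially (16 to 46 mm from the axis), 7 mm thick, top 66 mm above the bench. The black dial disc under it has a radius of 33 mm and its top is 40 mm above the bench.
- selector_aim (a point): The point at which the tab aims: on the line from the selector's axis through the tab, 76 mm from the axis, that is at the circle of the bays, 30 mm above the bench.
- test (a joint): Travel of the test button in m: 0 up, 0.005 fully down; it springs back up. Fully down takes about 5 N.
- test_top (a point): Centre of the top of the test button, a round grey button of 20 mm diameter in a black collar near the front edge of the block, 59 mm in front of the block's centre; it is pressed straight down.
- short_cell: The short cell: a blue round cell of 18.4 mm diameter and 35 mm length standing upright in one of the four bays, its top 43 mm above the bench (13 mm above the block). Origin: centre of its underside, z along it.
- long_cell_1: One of three equal long cells: blue, 18.4 mm diameter, 65 mm long, upright in one of the bays, top 73 mm above the bench. Origin: centre of its underside.
- long_cell_2: Like long_cell_1, in another bay.
- long_cell_3: Like long_cell_1, in another bay.
- multimeter: Yellow hand multimeter, 130 x 66 x 39 mm, lying to the right of the block. Leave it alone.
- battery_pack: Blue battery pack, 51 x 160 x 22 mm, lying to the left of the block. Leave it alone.
- screw_dish: Steel dish with screws, 66 mm across, 15 mm high, to the left of the block. Leave it alone.
- side_cutters: Red-handled side cutters, 52 x 128 x 12 mm, lying to the right of the block. Leave them alone.

How it is judged:
By the outcome, as a careful person would: the job done as asked, in the order asked, and still so for the second after the job is handed in, with the robot touching nothing.
It also fails if it takes over 45 s, if anything falls off the work surface, if the arm or the gripper's body presses on something with over 40 N, if the wrist force passes 120 N, or if a joint passes its speed limit or range.

## Robot

A 6-joint arm with a two-finger parallel gripper is mounted at the origin on a cart in front of the work surface, level with it; the furniture and walls round the work are solid. World frame = base frame: x ahead of the robot, y to its left, z up, the work surface at z = 0. Lengths are in m, angles in rad, forces in N, time in s.
With the tool pointing down it reaches from about 0.35 to 0.85 m from the base axis. Payload 8.1 kg.
Tool frame: the origin (TCP) lies between the finger pads; the fingertips stand 11 mm ahead of it and the grasp point (between the pads) lies 8 mm behind it (tips_ahead is the z of the fingertips in the tool frame, in m); z points along the fingers, y is the line along which they close (so a half turn about z gives the same grasp; the last joint's range is limited). The gripper opens to 93 mm and grips with 3 to 60 N. Pads are 15 mm wide; open, the fingers measure 128 mm over their backs; the gripper's body (75 mm by 188 mm) begins 65 mm behind the grasp point.
Start: joints at [-1.266, 0.13, 1.488, -0, 1.523, -0.085], TCP at [0.228, -0.555, 0.23] pointing down, gripper open.
Joint ranges: [-2.96, 2.96], [-0.89, 2.26], [0.02, 2.5], [-1.34, 4.48], [0, 2.73], [-2.66, 2.66]. Speed limits (rad/s): [2.39, 2.39, 2.79, 3.14, 3.14, 3.14].

## Interface

Orientations are given as a rotation vector (axis times angle).
In Python, from plant import read_state, read_camera, close_job, tips_ahead gives the robot as it stands. The module is installed in compiled form; this text tells all that it offers.
- The arm moves only by the tool move_arm, never from a script. Its argument "plan" is a list of rows, each a list of 7 numbers: the turn, a rotation vector about the tool's x, y, z in units of 6 degrees (1.0 is 6 degrees), then the shift along the tool's x, y, z in units of 25 mm (1.0 is 25 mm), then the finger opening in mm, from 0 to 93. A call has exactly 10 rows; each row shifts and turns the commanded pose from where the row before left it, along the tool's axes as they then stand; what a row does not reach is not made up. A row lasts 1/10 s, in which the tool goes at most 50 mm and 8.59 degrees, less where a joint would pass 70% of its speed; a pose out of reach is approached as far as the arm can. A call is refused whole if a number of a shift passes 1 or a number of a turn 1, either way. A call with a gripper value outside its range is refused whole. The fingers move at their own pace and stop on an object; "force" is the grip in N (left out, the last holds). Time passes only in rows, so rows that do not move let the fingers close, or fill a call up. It gives the time, the measured TCP pose, the force, the opening and the grip force at its end, in the units of the state.
- read_state(): the state, without advancing time (a new reading comes with each control period).
- read_camera(name): name is "side" or "top"; returns a dict with "frame" (480x640x3 uint8, red, green, blue), "z_map" (480x640 float32, m along the optical axis (not along the pixel's ray), 0 where there is no reading), "fx", "fy", "cx", "cy" (pixels), "rvec" (rotation vector, rad) and "tvec" (3), from world to camera coordinates, as OpenCV has them. Camera axes: x right, y down, z forward; pixel columns grow to the right and rows downward; lengths in m; the calibration is good to about 2 mm. A picture is of the moment at which its call begins.
- close_job(): hands the job in; it is judged then, once.
The state is a dict: "t": time; "q": joint angles; "dq": joint speeds; "joint_torque": joint torques, N m; "tool_pos": TCP position; "orientation": TCP orientation; "force": force on the tool from outside, world axes, zero at the start; "wrist_torque": the same for the moment, N m; "opening": finger opening in m; "gripper_force": force on a finger pad.
Only numpy, scipy, OpenCV 4.12 (cv2) and the standard library are available. Lean on these libraries where they do the work, as an engineer would, in place of code of your own. Each camera call takes 0.05 s, during which the arm holds its last target. There are 200 camera calls.

## Working session

There is one attempt and no reset: what is moved stays moved. The work goes in short steps, Python scripts to look and compute and a tool call to move; the robot and the scene stay as the last step left them, time stands still between calls to the robot, and variables do not carry over. Pictures are saved under pics/ and viewed, at most 10 in all, crops included, and the job is handed in when it is done.

Besides the shell and the picture viewer there is one more tool, called as name(argument=value, ...), one argument or row to a line, values as JSON. move_arm: Moves the arm, as the interface text tells. Its arguments: {"type":"object","properties":{"plan":{"type":"array","items":{"type":"array","items":{"type":"number"}}},"force":{"type":"number"}},"required":["plan"]}

```bash
mkdir -p pics
cat > h.py <<'E'
import numpy as np, cv2
from plant import *
def unproj(c,u,v,r=1):
    z=c["z_map"][v-r:v+r+1,u-r:u+r+1]; z=np.median(z[z>0])
    p=np.array([(u-c["cx"])/c["fx"]*z,(v-c["cy"])/c["fy"]*z,z])
    R=cv2.Rodrigues(np.array(c["rvec"]))[0]
    return R.T@(p-np.array(c["tvec"]).ravel())
def save(c,name): cv2.imwrite("pics/"+name,c["frame"][:,:,::-1])
E
python3 - <<'E'
from h import *
for n in ("top","side"):
    c=read_camera(n); save(c,n+"0.png"); np.savez(n+"0.npz",**c)
s=read_state();print(s,tips_ahead)
E
```

```text
{'t': 0.1, 'q': array([-1.26643000e+00,  1.31107362e-01,  1.48918167e+00,  6.03363267e-06,
        1.52298808e+00, -8.54013186e-02]), 'dq': array([-0.0014942 , -0.00287643, -0.00287834,  0.00155121,  0.00054022,
       -0.00113236]), 'joint_torque': array([ 8.43794023e-04, -5.61340857e+01, -4.93094230e+01,  7.69077614e-02,
        2.91172072e-02, -6.30232421e-05]), 'tool_pos': array([ 0.22785609, -0.55451189,  0.22867315]), 'orientation': array([-3.08047961e+00, -6.08052631e-01,  2.79546910e-04]), 'force': array([-0.16918401, -0.32411282,  0.15374595]), 'wrist_torque': array([ 0.05507066, -0.05688548,  0.00121937]), 'gripper_force': 0.0, 'opening': 0.09302214062378965} 0.011
```

View pics/top0.png

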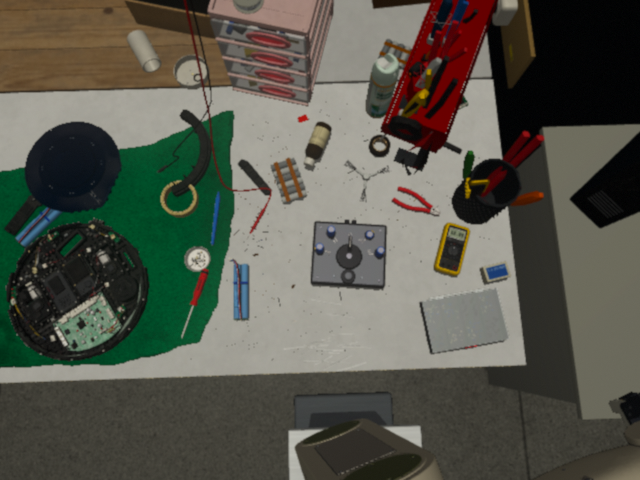

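View pics/side0.png

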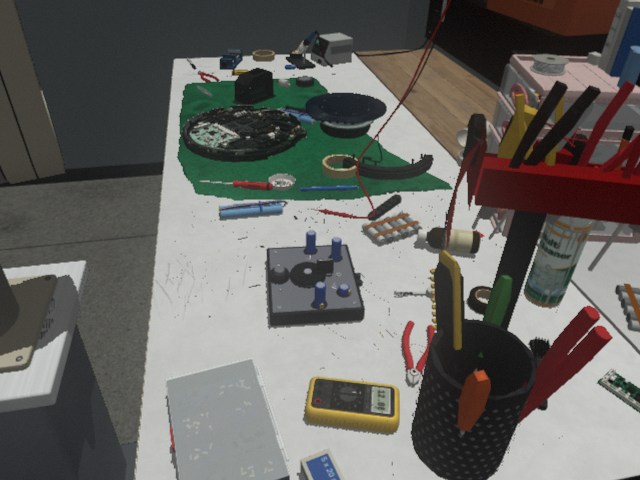

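The top view shows the block at about cols 311-386, rows 221-289. In the side view, the tall cells are at (311,242), (336,250) and (320,295), and the short one is at (343,291), the rear-right bay. I'll enlarge both to measure.

Run:
```python
from h import *
a=np.load("top0.npz"); b=np.load("side0.npz")
x=cv2.resize(a["frame"][212:297,300:400],None,fx=8,fy=7,interpolation=cv2.INTER_CUBIC)[:,:,::-1]
x=cv2.resize(a["frame"][214:296,300:400],(800,656)[:2],interpolation=cv2.INTER_CUBIC)[:,:,::-1]
x=cv2.resize(a["frame"][214:296,302:396],(658,574),interpolation=cv2.INTER_CUBIC)[:,:,::-1]
cv2.imwrite("pics/tcrop.png",x)
cv2.imwrite("pics/scrop.png",cv2.resize(b["frame"][225:330,255:375],(600,525),interpolation=cv2.INTER_CUBIC)[:,:,::-1])
```

```text
(no output)
```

View pics/tcrop.png

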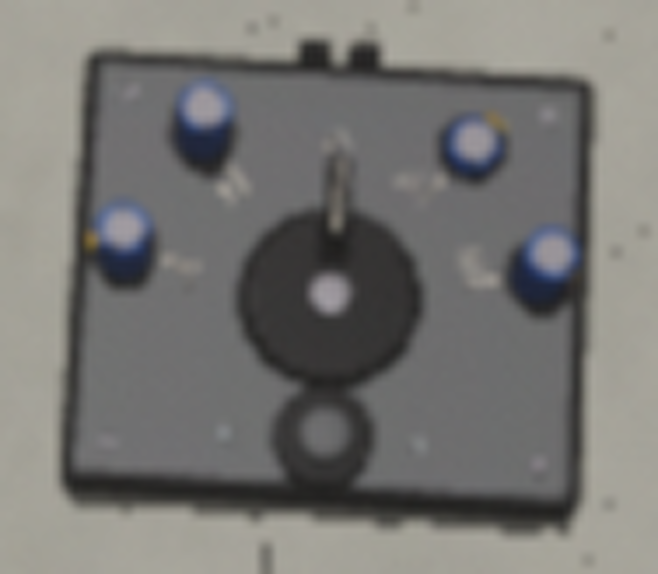

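View pics/scrop.png

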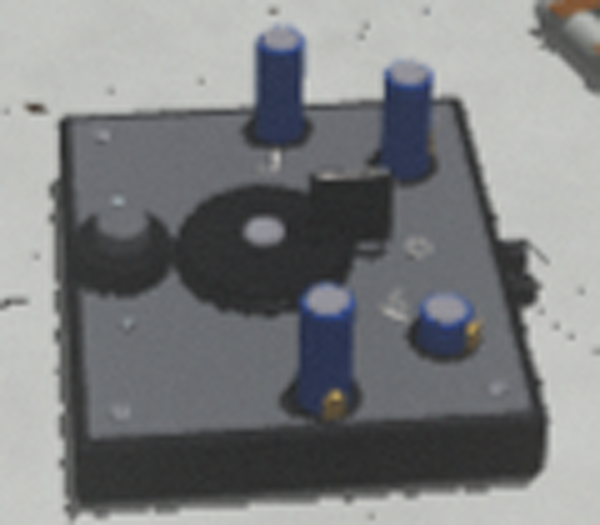

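The short cell is in bay 3 (rear right, three dots; side crop (445,318)). The tab points to the rear, with its line at (338,190) in the top crop. The hub is at (330,294) and the button at (324,432).

```bash
cat >> h.py <<'E'
def onplane(c,u,v,h):
    R=cv2.Rodrigues(np.array(c["rvec"]))[0]; t=np.array(c["tvec"]).ravel()
    d=R.T@np.array([(u-c["cx"])/c["fx"],(v-c["cy"])/c["fy"],1]); o=-R.T@t
    return o+d*(h-o[2])/d[2]
E
python3 - <<'E'
from h import *
a=dict(np.load("top0.npz")); b=dict(np.load("side0.npz"))
T=lambda x,y,h: onplane(a,302+(x+.5)/7-.5,214+(y+.5)/7-.5,h)
S=lambda x,y,h: onplane(b,255+(x+.5)/5-.5,225+(y+.5)/5-.5,h)
C=np.array([T(92,57,.03),T(588,83,.03),T(575,503,.03),T(68,480,.03)]);print("corners",C.round(4),C.mean(0))
# fit rigid: block corners RL, RR, FR, FL
M=np.array([[80,93],[80,-93],[-80,-93],[-80,93]])/1000
def fit(M,P):
    m=M-M.mean(0);p=P-P.mean(0);th=np.arctan2((m[:,0]*p[:,1]-m[:,1]*p[:,0]).sum(),(m*p).sum())
    R=np.array([[np.cos(th),-np.sin(th)],[np.sin(th),np.cos(th)]]);t=P.mean(0)-R@M.mean(0)
    return th,t,(P-(M@R.T+t)).round(4)
print(fit(M,C[:,:2]))
bay=lambda d:[-.008+.076*np.cos(np.radians(d)),.076*np.sin(np.radians(d))]
M2=np.array([bay(80),bay(40),bay(-40),bay(-80),[-.059,0]])
P2=np.array([T(124,229,.073),T(206,105,.073),T(474,142,.043),T(552,252,.073),T(325,432,.038)])
print("top",fit(M2[:4],P2[:4,:2]),P2[4])
P3=np.array([S(282,39,.073),S(408,73,.073),S(446,308,.043),S(328,299,.073)])
print("side",fit(M2[:4],P3[:,:2]))
print(T(338,185,.066),unproj(a,350,265),unproj(a,348,275), "btn z", unproj(b,279,270),unproj(a,350,240))
E
```

```text
corners [[ 0.6541  0.0804  0.03  ]
 [ 0.6386 -0.1002  0.03  ]
 [ 0.4855 -0.0865  0.03  ]
 [ 0.4994  0.0934  0.03  ]] [ 0.56939225 -0.00324283  0.03      ]
(np.float64(-0.0834595602876957), array([ 0.56939225, -0.00324283]), array([[-0.0028, -0.0024],
       [-0.0027,  0.0024],
       [ 0.0036,  0.0028],
       [ 0.002 , -0.0028]]))
top (np.float64(-0.09031808336102472), array([ 0.56973579, -0.00320139]), array([[-0.0004, -0.0001],
       [ 0.0006, -0.0003],
       [-0.0003,  0.0003],
       [ 0.0002,  0.0002]])) [0.51256734 0.00168394 0.038     ]
side (np.float64(-0.09303511435414899), array([ 0.57085718, -0.0032612 ]), array([[ 0.0003, -0.0002],
       [-0.0003,  0.0002],
       [ 0.    ,  0.0001],
       [-0.    , -0.    ]]))
[ 0.59599667 -0.00501202  0.066     ] [ 0.53774349 -0.00422742  0.04087442] [0.51133338 0.002483   0.05218462] btn z [ 0.51128365 -0.0025813   0.0508744 ] [ 0.595994   -0.00536641  0.06595969]
```

move_arm(
  plan=[
    [0, 0, -1, 0, 0, 0, 0],
    [0, 0, -1, 0, 0, 0, 0],
    [0, 0, -1, 0, 0, 0, 0],
    [0, 0, -1, 0, 0, 0, 0],
    [0, 0, -1, 0, 0, 0, 0],
    [0, 0, -1, 0, 0, 0, 0],
    [0, 0, -1, 0, 0, 0, 0],
    [0, 0, -1, 0, 0, 0, 0],
    [0, 0, -1, 0, 0, 0, 0],
    [0, 0, -0.4, 0, 0, 0, 0],
  ],
  force=10,
)

```text
t: 1.1
tool_pos: [0.2279, -0.5547, 0.229]
orientation: [-2.424, -1.997, -0.001]
force: [-0.2, -0.1, -0.3]
opening: 0.0177
gripper_force: 0.0
```

```bash
cat >> h.py <<'E'
YAW=-0.0915; BC=np.array([.570,-.0032,0])
Rb=cv2.Rodrigues(np.array([0,0,YAW]))[0]
def rep():
    s=read_state(); R=cv2.Rodrigues(s["orientation"])[0]
    print("t",s["t"],"pos",s["tool_pos"].round(4),"block",(Rb.T@(s["tool_pos"]-BC)).round(4),"f_blk",(Rb.T@s["force"]).round(2),"open",round(s["opening"],4))
    print("tool axes in block frame (cols)\n",(Rb.T@R).round(4)); return s,R
def units(target_blk):
    s,R=rep(); print("units",(R.T@(Rb@np.array(target_blk)+BC-s["tool_pos"])/.025).round(2))
E
python3 -c "
from h import *
units([.030,.035,.16])"
```

```text
t 1.1 pos [ 0.2279 -0.5547  0.229 ] block [-0.2903 -0.5804  0.229 ] f_blk [-0.17 -0.15 -0.3 ] open 0.0177
tool axes in block frame (cols)
 [[ 1.010e-01  9.949e-01 -4.000e-04]
 [ 9.949e-01 -1.010e-01  1.000e-03]
 [ 1.000e-03 -5.000e-04 -1.000e+00]]
units [25.78 10.26  2.78]
```

move_arm(
  plan=[
    [0, 0, 0, 1, 0.5, 0, 0],
    [0, 0, 0, 1, 0.5, 0, 0],
    [0, 0, 0, 1, 0.5, 0, 0],
    [0, 0, 0, 1, 0.5, 0, 0],
    [0, 0, 0, 1, 0.5, 0, 0],
    [0, 0, 0, 1, 0.5, 0, 0],
    [0, 0, 0, 1, 0.5, 0, 0],
    [0, 0, 0, 1, 0.5, 0, 0],
    [0, 0, 0, 1, 0.5, 0, 0],
    [0, 0, 0, 1, 0.5, 0, 0],
  ],
)

```text
t: 2.1
tool_pos: [0.3998, -0.3331, 0.2292]
orientation: [-2.428, -1.992, 0.0]
force: [0.3, -1.0, -0.6]
opening: 0.0005
gripper_force: 0.0
```

move_arm(
  plan=[
    [0, 0, 0, 1, 0.5, 0, 0],
    [0, 0, 0, 1, 0.5, 0, 0],
    [0, 0, 0, 1, 0.5, 0, 0],
    [0, 0, 0, 1, 0.5, 0, 0],
    [0, 0, 0, 1, 0.5, 0, 0],
    [0, 0, 0, 1, 0.5, 0, 0],
    [0, 0, 0, 1, 0.5, 0, 0],
    [0, 0, 0, 1, 0.5, 0, 0],
    [0, 0, 0, 1, 0.5, 0, 0],
    [0, 0, 0, 0.5, 0.5, 0, 0],
  ],
)

```text
t: 3.1
tool_pos: [0.5689, -0.1237, 0.2291]
orientation: [-2.426, -1.994, 0.0]
force: [-0.1, -1.1, 0.1]
opening: 0.0006
gripper_force: 0.0
```

```bash
python3 -c "
from h import *
units([.028,.022,.12])"
```

```text
t 3.1 pos [ 0.5689 -0.1237  0.2291] block [ 0.01   -0.12    0.2291] f_blk [ 0.01 -1.09  0.1 ] open 0.0006
tool axes in block frame (cols)
 [[ 1.035e-01  9.946e-01 -9.000e-04]
 [ 9.946e-01 -1.035e-01  7.000e-04]
 [ 7.000e-04 -1.000e-03 -1.000e+00]]
units [5.72 0.13 4.37]
```

move_arm(
  plan=[
    [0, 0, 0, 0.9, 0, 0, 0],
    [0, 0, 0, 0.9, 0, 0, 0],
    [0, 0, 0, 0.9, 0, 0, 0],
    [0, 0, 0, 0.9, 0, 0, 0],
    [0, 0, 0, 0.9, 0, 0, 0],
    [0, 0, 1, 0, 0, 0.8, 0],
    [0, 0, 1, 0, 0, 0.8, 0],
    [0, 0, 1, 0, 0, 0.8, 0],
    [0, 0, 1, 0, 0, 0.8, 0],
    [0, 0, 0, 0, 0, 0, 0],
  ],
)

```text
t: 4.1
tool_pos: [0.5878, -0.0151, 0.1456]
orientation: [-2.788, -1.44, 0.009]
force: [-0.3, -0.4, -0.4]
opening: 0.0005
gripper_force: 0.0
```

```bash
python3 -c "
from h import *
units([.038,.023,.060])"
```

```text
t 4.1 pos [ 0.5878 -0.0151  0.1456] block [ 0.0188 -0.0102  0.1456] f_blk [-0.25 -0.41 -0.4 ] open 0.0005
tool axes in block frame (cols)
 [[ 5.018e-01  8.650e-01 -6.800e-03]
 [ 8.650e-01 -5.018e-01  1.000e-04]
 [-3.300e-03 -6.000e-03 -1.000e+00]]
units [1.55 0.02 3.42]
```

move_arm(
  plan=[
    [0, 0, 0, 0.8, 0, 0, 0],
    [0, 0, 0, 0.75, 0, 0, 0],
    [0, 0, 0, 0, 0, 0, 0],
    [0, 0, 0, 0, 0, 0, 0],
    [0, 0, 0, 0, 0, 0.6, 0],
    [0, 0, 0, 0, 0, 0.6, 0],
    [0, 0, 0, 0, 0, 0.6, 0],
    [0, 0, 0, 0, 0, 0.5, 0],
    [0, 0, 0, 0, 0, 0, 0],
    [0, 0, 0, 0, 0, 0, 0],
  ],
)

```text
t: 5.1
tool_pos: [0.6123, 0.0162, 0.0914]
orientation: [-2.789, -1.444, 0.002]
force: [-0.8, -0.5, 0.4]
opening: 0.0003
gripper_force: 0.0
```

```bash
python3 -c "
from h import *
units([.038,.023,.040])
c=read_camera('side'); save(c,'s1.png')
cv2.imwrite('pics/s1c.png',cv2.resize(c['frame'][195:330,235:395],(640,540),interpolation=cv2.INTER_CUBIC)[:,:,::-1])"
```

```text
t 5.1 pos [0.6123 0.0162 0.0914] block [0.0404 0.0232 0.0914] f_blk [-0.77 -0.52  0.41] open 0.0003
tool axes in block frame (cols)
 [[ 5.004e-01  8.658e-01 -1.300e-03]
 [ 8.658e-01 -5.004e-01 -0.000e+00]
 [-7.000e-04 -1.100e-03 -1.000e+00]]
units [-0.05 -0.08  2.06]
```

View pics/s1c.png

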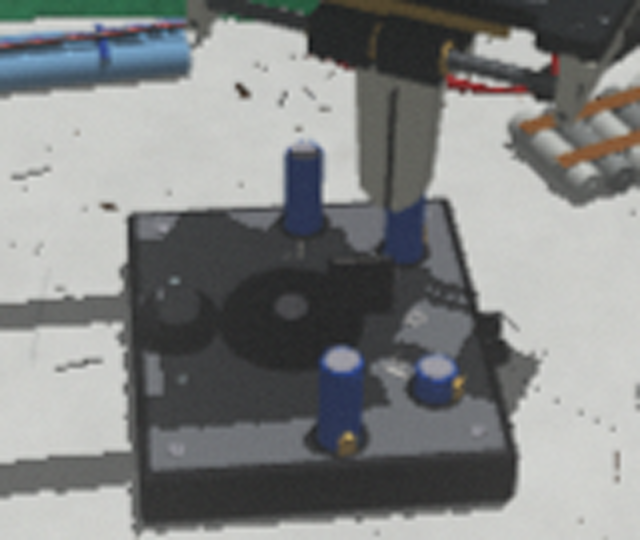

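The fingers (tips at about (395,205) in the crop) hang left of the tab and clear of cell 2. Next I lower them beside the tab.

move_arm(
  plan=[
    [0, 0, 0, 0, 0, 0.3, 0],
    [0, 0, 0, 0, 0, 0.3, 0],
    [0, 0, 0, 0, 0, 0.3, 0],
    [0, 0, 0, 0, 0, 0.2, 0],
    [0, 0, 0, 0, 0, 0.15, 0],
    [0, 0, 0, -0.1, 0.05, 0, 0],
    [0, 0, 0, -0.1, 0.05, 0, 0],
    [0, 0, 0, -0.1, 0.05, 0, 0],
    [0, 0, 0, 0, 0, 0, 0],
    [0, 0, 0, 0, 0, 0, 0],
  ],
)

```text
t: 6.15
tool_pos: [0.6117, 0.0078, 0.0612]
orientation: [2.79, 1.444, 0.001]
force: [-0.3, -0.3, -0.4]
opening: 0.0005
gripper_force: 0.0
```

```bash
python3 -c "
from h import *
units([.038,.003,.060])"
```

```text
t 6.15 pos [0.6117 0.0078 0.0612] block [0.0406 0.0147 0.0612] f_blk [-0.28 -0.3  -0.35] open 0.0005
tool axes in block frame (cols)
 [[ 5.007e-01  8.656e-01  5.000e-04]
 [ 8.656e-01 -5.007e-01  1.000e-04]
 [ 3.000e-04  4.000e-04 -1.000e+00]]
units [-0.46  0.15  0.05]
```

move_arm(
  plan=[
    [0, 0, 0, -0.07, 0.04, 0, 0],
    [0, 0, 0, -0.07, 0.04, 0, 0],
    [0, 0, 0, -0.07, 0.04, 0, 0],
    [0, 0, 0, -0.07, 0.04, 0, 0],
    [0, 0, 0, -0.07, 0.04, 0, 0],
    [0, 0, 0, -0.07, 0.04, 0, 0],
    [0, 0, 0, -0.07, 0.04, 0, 0],
    [0, 0, 0, -0.07, 0.04, 0, 0],
    [0, 0, 0, 0, 0, 0, 0],
    [0, 0, 0, 0, 0, 0, 0],
  ],
)

```text
t: 7.15
tool_pos: [0.6098, -0.0085, 0.0608]
orientation: [2.79, 1.444, -0.001]
force: [0.0, 0.9, -0.0]
opening: 0.0004
gripper_force: 0.2
```

```bash
python3 -c "
from h import *
rep()
c=read_camera('side')
cv2.imwrite('pics/s2c.png',cv2.resize(c['frame'][195:330,235:395],(640,540),interpolation=cv2.INTER_CUBIC)[:,:,::-1])"
```

```text
t 7.15 pos [ 0.6098 -0.0085  0.0608] block [ 0.0401 -0.0016  0.0608] f_blk [-0.07  0.88 -0.04] open 0.0004
tool axes in block frame (cols)
 [[ 5.006e-01  8.657e-01 -3.000e-04]
 [ 8.657e-01 -5.006e-01 -4.000e-04]
 [-5.000e-04 -0.000e+00 -1.000e+00]]
```

View pics/s2c.png

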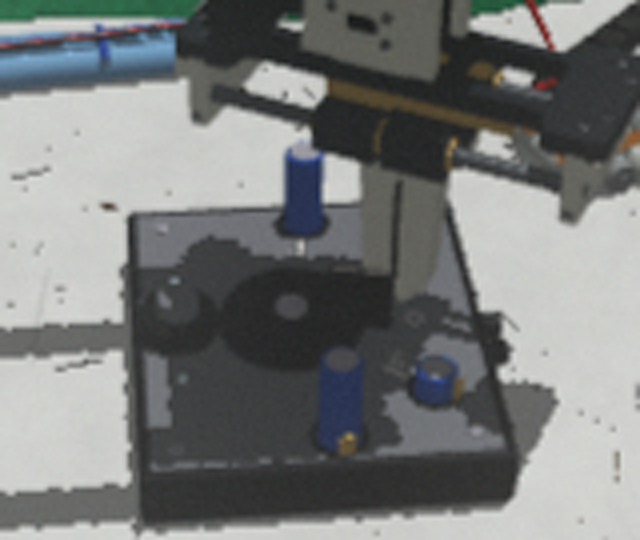

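The fingertip is now at the tab's outer end at about (390,285) with 0.9 N, and the tab has hardly turned. Keep pushing.

move_arm(
  plan=[
    [0, 0, 0, -0.08, 0.03, 0, 0],
    [0, 0, 0, -0.08, 0.03, 0, 0],
    [0, 0, 0, -0.08, 0.03, 0, 0],
    [0, 0, 0, -0.08, 0.03, 0, 0],
    [0, 0, 0, -0.08, 0.03, 0, 0],
    [0, 0, 0, 0, 0, 0, 0],
    [0, 0, 0, 0, 0, 0, 0],
    [0, 0, 0, 0, 0, 0, 0],
    [0, 0, 0, 0, 0, 0, 0],
    [0, 0, 0, 0, 0, 0, 0],
  ],
)

```text
t: 8.2
tool_pos: [0.6073, -0.0183, 0.0609]
orientation: [2.79, 1.444, -0.0]
force: [0.0, 0.7, -0.3]
opening: 0.0005
gripper_force: 0.0
```

```bash
python3 -c "
from h import *
rep()"
```

```text
t 8.2 pos [ 0.6073 -0.0183  0.0609] block [ 0.0385 -0.0117  0.0609] f_blk [-0.02  0.69 -0.3 ] open 0.0005
tool axes in block frame (cols)
 [[ 0.5002  0.8659 -0.    ]
 [ 0.8659 -0.5002 -0.    ]
 [-0.     -0.     -1.    ]]
```

move_arm(
  plan=[
    [0, 0, 0, 0.2, 0, 0, 0],
    [0, 0, 0, 0.3, 0, 0, 0],
    [0, 0, 0, 0.2, 0, 0, 0],
    [0, 0, 0, 0, 0, -0.4, 0],
    [0, 0, 0, 0, 0, -0.8, 0],
    [0, 0, 0, 0, 0, -0.8, 0],
    [0, 0, 0, -0.2, -0.6, -0.8, 0],
    [0, 0, 0, -0.4, -0.9, -0.8, 0],
    [0, 0, 0, -0.4, -0.9, 0, 0],
    [0, 0, 0, -0.4, -0.9, 0, 0],
  ],
)

```text
t: 9.2
tool_pos: [0.5299, 0.0151, 0.1528]
orientation: [2.789, 1.444, 0.004]
force: [-0.8, 0.0, 0.1]
opening: 0.0006
gripper_force: 0.0
```

```bash
python3 -c "
from h import *
units([-.059,0,.12])
c=read_camera('side')
cv2.imwrite('pics/s3c.png',cv2.resize(c['frame'][195:330,235:395],(640,540),interpolation=cv2.INTER_CUBIC)[:,:,::-1])"
```

```text
t 9.2 pos [0.5299 0.0151 0.1528] block [-0.0416  0.0145  0.1528] f_blk [-0.82 -0.07  0.09] open 0.0006
tool axes in block frame (cols)
 [[ 0.5002  0.8659  0.0027]
 [ 0.8659 -0.5002  0.    ]
 [ 0.0014  0.0024 -1.    ]]
units [-0.85 -0.31  1.31]
```

View pics/s3c.png

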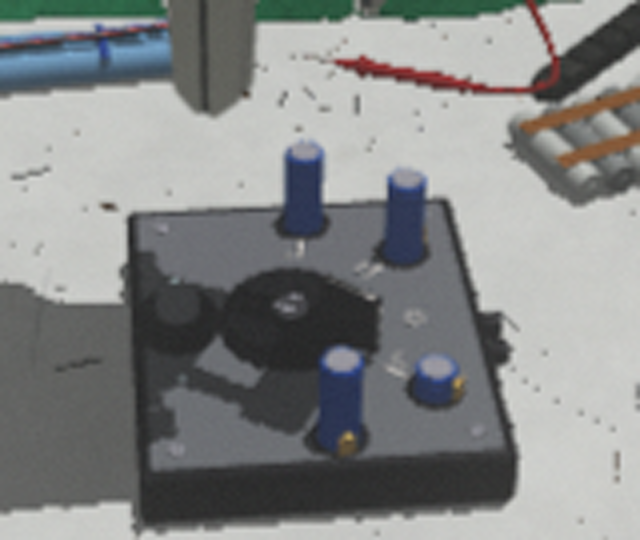

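The tab has turned; its outer end is now near (378,310). I'll measure its angle from the depth map.

```bash
cat >> h.py <<'E'
def tab():
    for n in ("side","top"):
        c=read_camera(n); v,u=np.mgrid[0:480,0:640]; z=c["z_map"]
        P=np.stack([(u-c["cx"])/c["fx"]*z,(v-c["cy"])/c["fy"]*z,z],-1)[z>0]
        R=cv2.Rodrigues(np.array(c["rvec"]))[0]
        B=((P-np.array(c["tvec"]).ravel())@R-BC)@Rb; B[:,0]+=.008
        r=np.hypot(B[:,0],B[:,1]); m=(r<.052)&(r>.012)&(B[:,2]>.046)&(B[:,2]<.072)&(B[:,0]>0)
        Q=B[m]; a=np.degrees(np.arctan2(Q[:,1],Q[:,0])); print(n,m.sum(),"median ang",np.median(a).round(1) if len(a) else None, "outer",np.median(a[r[m]>.034]).round(1) if (r[m]>.034).any() else None)
        b=np.hypot(B[:,0]+.051,B[:,1])<.007; b&=B[:,2]>.035
        print("  button z",np.median(B[b&(B[:,2]<.07),2]).round(4) if (b&(B[:,2]<.07)).any() else None)
E
python3 -c "
from h import *
tab()"
```

```text
side 179 median ang -45.9 outer -45.0
  button z 0.0507
top 0 median ang None outer None
  button z 0.0552
```

The side depth sees the tab's near face at about -45°. Allowing for half the thickness, the tab is at -40°, clicked at bay 3. Next I go above the button.

move_arm(
  plan=[
    [0, 0, 0, -0.4, -0.15, 0, 0],
    [0, 0, 0, -0.4, -0.15, 0, 0],
    [0, 0, 0, 0, 0, 0, 0],
    [0, 0, 0, 0, 0, 0.6, 0],
    [0, 0, 0, 0, 0, 0.6, 0],
    [0, 0, 0, 0, 0, 0.6, 0],
    [0, 0, 0, 0, 0, 0.6, 0],
    [0, 0, 0, 0, 0, 0.4, 0],
    [0, 0, 0, 0, 0, 0, 0],
    [0, 0, 0, 0, 0, 0, 0],
  ],
)

```text
t: 10.35
tool_pos: [0.5121, 0.003, 0.0807]
orientation: [-2.79, -1.444, 0.001]
force: [0.4, 0.1, 0.5]
opening: 0.0003
gripper_force: 0.0
```

```bash
python3 -c "
from h import *
units([-.059,0,.062])"
```

```text
t 10.35 pos [0.5121 0.003  0.0807] block [-0.0583  0.0009  0.0807] f_blk [0.36 0.1  0.55] open 0.0003
tool axes in block frame (cols)
 [[ 5.002e-01  8.659e-01 -6.000e-04]
 [ 8.659e-01 -5.002e-01 -0.000e+00]
 [-3.000e-04 -5.000e-04 -1.000e+00]]
units [-0.04 -0.01  0.75]
```

Descend slowly to just into the button.

move_arm(
  plan=[
    [0, 0, 0, -0.04, 0, 0.2, 0],
    [0, 0, 0, 0, 0, 0.2, 0],
    [0, 0, 0, 0, 0, 0.15, 0],
    [0, 0, 0, 0, 0, 0.1, 0],
    [0, 0, 0, 0, 0, 0.06, 0],
    [0, 0, 0, 0, 0, 0.04, 0],
    [0, 0, 0, 0, 0, 0.04, 0],
    [0, 0, 0, 0, 0, 0.04, 0],
    [0, 0, 0, 0, 0, 0, 0],
    [0, 0, 0, 0, 0, 0, 0],
  ],
)

```text
t: 11.35
tool_pos: [0.5115, 0.0021, 0.0603]
orientation: [-2.79, -1.444, 0.0]
force: [-1.7, -0.1, 2.9]
opening: 0.0006
gripper_force: 1.4
```

move_arm(
  plan=[
    [0, 0, 0, 0, 0, 0.04, 0],
    [0, 0, 0, 0, 0, 0.04, 0],
    [0, 0, 0, 0, 0, 0.04, 0],
    [0, 0, 0, 0, 0, 0, 0],
    [0, 0, 0, 0, 0, 0, 0],
    [0, 0, 0, 0, 0, 0, 0],
    [0, 0, 0, 0, 0, 0, 0],
    [0, 0, 0, 0, 0, 0, 0],
    [0, 0, 0, 0, 0, 0, 0],
    [0, 0, 0, 0, 0, 0, 0],
  ],
)

```text
t: 12.35
tool_pos: [0.5117, 0.0021, 0.0573]
orientation: [2.79, 1.444, 0.0]
force: [-3.0, 0.3, 5.5]
opening: 0.0006
gripper_force: 2.6
```

move_arm(
  plan=[
    [0, 0, 0, 0, 0, 0.04, 0],
    [0, 0, 0, 0, 0, 0, 0],
    [0, 0, 0, 0, 0, 0, 0],
    [0, 0, 0, 0, 0, 0, 0],
    [0, 0, 0, 0, 0, 0, 0],
    [0, 0, 0, 0, 0, 0, 0],
    [0, 0, 0, 0, 0, 0, 0],
    [0, 0, 0, 0, 0, 0, 0],
    [0, 0, 0, 0, 0, 0, 0],
    [0, 0, 0, 0, 0, 0, 0],
  ],
)

```text
t: 13.35
tool_pos: [0.5118, 0.0021, 0.0571]
orientation: [2.79, 1.444, 0.0]
force: [-6.7, 1.1, 14.0]
opening: 0.0003
gripper_force: 6.7
```

The button has bottomed: the force rose and the tip no longer moved. Release and lift.

move_arm(
  plan=[
    [0, 0, 0, 0, 0, -0.1, 0],
    [0, 0, 0, 0, 0, -0.2, 0],
    [0, 0, 0, 0, 0, -0.5, 0],
    [0, 0, 0, 0, 0, -0.8, 0],
    [0, 0, 0, 0, 0, -0.8, 0],
    [0, 0, 0, 0, 0, -0.8, 0],
    [0, 0, 0, 0, 0, -0.8, 0],
    [0, 0, 0, 0.3, -0.9, 0, 0],
    [0, 0, 0, 0.3, -0.9, 0, 0],
    [0, 0, 0, 0, 0, 0, 0],
  ],
)

```text
t: 14.35
tool_pos: [0.4826, 0.0419, 0.1568]
orientation: [-2.788, -1.446, -0.001]
force: [0.8, -1.3, -0.2]
opening: 0.0003
gripper_force: 0.0
```

```bash
python3 -c "
from h import *
rep(); tab()
c=read_camera('side')
cv2.imwrite('pics/s4c.png',cv2.resize(c['frame'][195:330,235:395],(640,540),interpolation=cv2.INTER_CUBIC)[:,:,::-1])"
```

```text
t 14.35 pos [0.4826 0.0419 0.1568] block [-0.0912  0.0369  0.1568] f_blk [ 0.96 -1.23 -0.22] open 0.0003
tool axes in block frame (cols)
 [[ 4.990e-01  8.666e-01  3.000e-04]
 [ 8.666e-01 -4.990e-01  7.000e-04]
 [ 8.000e-04 -1.000e-04 -1.000e+00]]
side 178 median ang -46.2 outer -45.1
  button z 0.0513
top 0 median ang None outer None
  button z None
```

View pics/s4c.png

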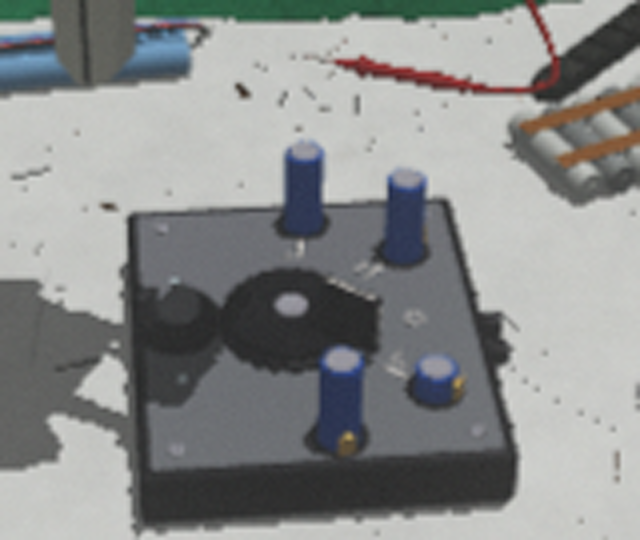

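The tab's white line, (330,280) to (378,300), aims at the short cell at (437,375). The button is up again and the cells are untouched, so I'm handing in.

```bash
python3 -c "
from plant import close_job
print(close_job())"
```

```text
the job is handed in; nothing more can be done
None
```

The selector is clicked onto bay 3 (-40°), which holds the short cell; the test button was then pressed fully down (14 N peak reading at the stop, about 5 N needed) and came back up, and the job is handed in.

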